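# Put four misplaced machine tools back in their own trays

## Task

Each of the four green trays holds the wrong tool; put them right, parking a tool on the empty black rubber mat when you need a free spot: the drill chuck belongs in the round tray, the V-block in the oblong tray, the hexagonal collet block in the six-sided tray and the taper-shank tool holder in the square tray. Set every tool down without dropping it, upright, flat on the floor and in the middle of its tray, and let go. Do not shift the dial gauge that lies between the trays.

Things in the scene. Friction and masses are not known exactly. Their poses are not given: they have to be found in the camera images.
- drill_chuck: Keyed drill chuck, bright steel, squat, standing with its three small jaws up: plain cylinder 52 mm in diameter up to 48 mm, a bevelled top at 54 mm with a dark recess, and jaws in it to 62 mm. About 0.45 kg. Can be gripped across the cylinder from any side. Origin: centre of its underside; z up.
- v_block: Steel V-block, rectangular, 56 mm long (x) x 46 mm wide (y) x 45 mm high; the V groove is in its top and runs along x. About 0.5 kg. Its two upright side faces are 46 mm apart along y: the natural grip. Origin: centre of its underside; z up.
- hex_block: Hexagonal steel collet block, upright six-sided prism, 44 mm across flats, 51 mm across corners, 60 mm high, with a dark round bore in its top. About 0.5 kg. One pair of parallel flats faces +x and -x, the others lie 60 degrees on; grip across two flats. Origin: centre of its underside; z up.
- taper_holder: Taper-shank tool holder standing with its slim taper up, 86 mm high: dark nose 40 mm in diameter up to 26 mm, bright flange 50 mm in diameter from 26 to 50 mm, then a narrowing taper 35 to 14 mm in diameter up to 86 mm. About 0.65 kg. Grip across the flange, from any side. Origin: centre of its underside; z up.
- tray_round: Round tray, 84 mm inside and 92 mm outside diameter; home of the drill chuck. Fixed. Green steel, floor 4 mm thick (tools stand 4 mm above the bench), wall 4 mm thick and 14 mm high from the bench. Origin: centre of its underside, on the bench. 
- tray_oblong: Oblong (rectangular) tray, outside 120 mm (x) x 84 mm (y), inside 112 x 76 mm; home of the V-block. Fixed. Green steel, floor 4 mm thick (tools stand 4 mm above the bench), wall 4 mm thick and 14 mm high from the bench. Origin: centre of its underside, on the bench. 
- tray_hex: Six-sided tray, inside 82 mm and outside 90 mm across flats; home of the hexagonal block. One pair of parallel flats faces +x and -x. Fixed. Green steel, floor 4 mm thick (tools stand 4 mm above the bench), wall 4 mm thick and 14 mm high from the bench. Origin: centre of its underside, on the bench. 
- tray_square: Square tray, outside 90 x 90 mm, inside 82 x 82 mm, sides along x and y; home of the taper-shank holder. Fixed. Green steel, floor 4 mm thick (tools stand 4 mm above the bench), wall 4 mm thick and 14 mm high from the bench. Origin: centre of its underside, on the bench. 
- mat_spare: Empty black rubber mat, flat, 100 x 100 mm and 4 mm thick, no rim: a free spot to park one tool for the time being. Fixed. Origin: centre of its underside, on the bench.
- dial_gauge: Dial gauge lying face up on the bench between the trays, to be left alone: silver disc 54 mm in diameter, 21 mm high, with a white face and a thin stem reaching 67 mm from the disc's centre towards its -x. Loose, 0.15 kg. Origin: centre of the disc's underside.
Not all that is in view belongs to the job. What is shaped like the v_block but pink is not meant.

How it is judged:
At the end, for the whole second after the job is handed in: Chuck in the round, V-block in the oblong, hexagonal block in the six-sided and taper holder in the square tray: each within 15 mm of its tray's centre, underside below 9 mm above the bench (on the tray floor), upright within 0.1 rad, released, at rest (below 0.02 m/s) (horizontal distance between drill_chuck and tray_round below 0.015 m and height (world z) of each of drill_chuck, v_block, hex_block, taper_holder below 0.009 m and angle between each of drill_chuck, v_block, hex_block, taper_holder's own z axis and vertical below 0.1 rad and linear speed of each of drill_chuck, v_block, hex_block, taper_holder below 0.02 m/s and contact force between each of drill_chuck, v_block, hex_block, taper_holder and the fingers below 0.1 N and horizontal distance between v_block and tray_oblong below 0.015 m and horizontal distance between hex_block and tray_hex below 0.015 m and horizontal distance between taper_holder and tray_square below 0.015 m); the robot touches nothing.
It fails at once if the dial gauge is moved more than 20 mm from where it lay (distance of dial_gauge from where it was at the start of the episode above 0.02 m).
It fails at once if the drill chuck is dropped: it moves faster than 0.5 m/s with no finger on it (a fall of more than about 13 mm) (linear speed of drill_chuck above 0.5 m/s and contact force between drill_chuck and the fingers below 0.05 N).
It fails at once if the v block is dropped: it moves faster than 0.5 m/s with no finger on it (a fall of more than about 13 mm) (linear speed of v_block above 0.5 m/s and contact force between v_block and the fingers below 0.05 N).
It fails at once if the hex block is dropped: it moves faster than 0.5 m/s with no finger on it (a fall of more than about 13 mm) (linear speed of hex_block above 0.5 m/s and contact force between hex_block and the fingers below 0.05 N).
It fails at once if the taper holder is dropped: it moves faster than 0.5 m/s with no finger on it (a fall of more than about 13 mm) (linear speed of taper_holder above 0.5 m/s and contact force between taper_holder and the fingers below 0.05 N).
It also fails if it takes over 125 s, if anything falls off the work surface, if the arm or the gripper's body presses on something with over 40 N, if the wrist force passes 120 N, or if a joint passes its speed limit or range.

## Robot

A 7-joint arm with a two-finger parallel gripper is mounted at the origin on the work surface. World frame = base frame: x ahead of the robot, y to its left, z up, the work surface at z = 0. Lengths are in m, angles in rad, forces in N, time in s.
With the tool pointing down it reaches from about 0.4 to 0.75 m from the base axis. Payload 19.5 kg.
Tool frame: the origin (TCP) lies at the very end of the fingers, on their centre line; the grasp point (between the pads) lies 19 mm behind it (ctrl.grasp_offset is the distance from the TCP to the grasp point, in m); z points along the fingers, y is the line along which they close (so a half turn about z gives the same grasp; the last joint's range is limited). The gripper opens to 85 mm and grips with 20 to 120 N. Pads are 22 mm wide; open, the fingers measure 114 mm over their backs; the gripper's body (76 mm by 85 mm) begins 54 mm behind the grasp point. The pads swing forward as they close: fully open they stand 13 mm farther back than shut.
Start: joints at [-1.22, 0.707, -0.028, 1.485, 0.022, 0.951, -0.075], TCP at [0.22, 0.531, 0.231] pointing down, gripper open.
Joint ranges: [-2.71, 2.71], [-0.32, 2.16], [-1.57, 1.52], [0, 2.45], [-1.46, 4.6], [0, 2.02], [-2.83, 2.83]. Speed limits (rad/s): [1.89, 1.89, 2.57, 2.57, 3.01, 3.01, 3.01].

## Interface

Orientations are given as a unit quaternion [x, y, z, w].
In Python, from workcell import ctrl, optics, ticket, finder gives the robot as it stands. The module is installed in compiled form; this text tells all that it offers.
- The arm moves only by the tool apply_moves, never from a script. Its argument "steps" is a list of rows, each an object of numbers: "tx", "ty", "tz": the shift along the world's x, y, z normalised to -1 to 1, where 1 is 40 mm; "wx", "wy", "wz": the turn, a rotation vector about the world's x, y, z normalised to -1 to 1, where 1 is 4 degrees. In form: [{"tx": .., "ty": .., "tz": .., "wx": .., "wy": .., "wz": ..}, ...]. A call has 1 to 5 rows; each row shifts and turns the commanded pose from where the row before left it; what a row does not reach is not made up. A row lasts 1/12 s, in which the tool goes at most 41.7 mm and 7.16 degrees, less where a joint would pass 70% of its speed; a pose out of reach is approached as far as the arm can. A call with a number of a shift or a turn outside -1 to 1 is refused whole. A call with a gripper value outside its range is refused whole. "gripper" is the finger opening in mm, from 0 to 85.4, set as the call begins (left out, the last holds). The fingers move at their own pace and stop on an object; "squeeze" is the grip in N (left out, the last holds). Time passes only in rows, so rows that do not move let the fingers close. It gives the time, the measured TCP pose, the force, the opening and the grip force at its end, in the units of the state.
- ctrl.observe(): the state, without advancing time (a new reading comes with each control period).
- optics.read_camera(name): name is "scene" or "top"; returns the picture (480x640x3 uint8, blue, green, red); there is no depth.
- optics.camera_info(name): a dict with "K" (3x3 intrinsics, pixels), "rvec" (rotation vector, rad) and "tvec" (3), from world to camera coordinates, as OpenCV has them. Camera axes: x right, y down, z forward; pixel columns grow to the right and rows downward; lengths in m; the calibration is good to about 2 mm. A picture is of the moment at which its call begins. camera_info takes no time and is no camera call.
- ticket.close_job(): hands the job in; it is judged then, once.
Trained networks look in the newest picture that a camera, given by its name, has taken for a name from the list of things; names that differ only in an ending like _2 or _b are one class to them, and where a whole thing is asked for, a point or a joint stands for the part that bears it (a point fixed in the world has none). Each returns a list of dicts, best first, with "p" (0 to 1); they miss things now and then, are a little off and sometimes report something else, mostly with a low value. They report only what shows in the picture. A call takes as long as a camera call. They do not tell look-alikes from the thing itself.
- finder.masks_of(label, camera): "mask" (480x640 bool, what is visible of it) and "bbox" ([left, top, width, height] in pixels, round what is visible of it).
The state is a dict: "clock": time; "joint_pos": joint angles; "dq": joint speeds; "effort": joint torques, N m; "eef_pos": TCP position; "ee_rot": TCP orientation; "contact_force": force on the tool from outside, world axes, zero at the start; "ft_torque": the same for the moment, N m; "gripper_width": finger opening in m; "grasp_force": force on a finger pad.
Only numpy, scipy, OpenCV 4.12 (cv2) and the standard library are available. Lean on these libraries where they do the work, as an engineer would, in place of code of your own. Each camera call takes 0.05 s, during which the arm holds its last target. There are 200 camera calls.

## Working session

There is one attempt and no reset: what is moved stays moved. The work goes in short steps, Python scripts to look and compute and a tool call to move; the robot and the scene stay as the last step left them, time stands still between calls to the robot, and variables do not carry over. Pictures are saved under pics/ and viewed, at most 14 in all, crops included, and the job is handed in when it is done.

Besides the shell and the picture viewer there is one more tool, called after "Request:" in YAML: its name, and indented under it one key for each argument. apply_moves: Moves the arm, as the interface text tells. Its arguments: {"type":"object","properties":{"steps":{"type":"array"},"gripper":{"type":"number"},"squeeze":{"type":"number"}},"required":["steps"]}

```bash
mkdir -p pics
cat > h.py <<'E'
import numpy as np, cv2
from workcell import ctrl, optics, ticket, finder
def cam(n):
    i=optics.camera_info(n); K=np.array(i["K"],float); R=cv2.Rodrigues(np.array(i["rvec"],float))[0]; t=np.array(i["tvec"],float).ravel(); return K,R,t
def back(n,uv,z):
    K,R,t=cam(n); uv=np.atleast_2d(np.array(uv,float)); d=np.c_[uv,np.ones(len(uv))]@np.linalg.inv(K).T@R
    c=-R.T@t; return c+d*((z-c[2])/d[:,2])[:,None]
def proj(n,X):
    K,R,t=cam(n); p=(np.atleast_2d(X)@R.T+t)@K.T; return p[:,:2]/p[:,2:]
E
python3 - <<'E'
from h import *
for n in("scene","top"):
    cv2.imwrite(f"pics/{n}0.png",optics.read_camera(n)); K,R,t=cam(n); print(n,K[0,0],-R.T@t,R[2])
for l in "drill_chuck v_block hex_block taper_holder tray_round tray_oblong tray_hex tray_square mat_spare dial_gauge".split():
    for d in finder.masks_of(l,"top")[:3]:
        b=d["bbox"];m=d["mask"];ys,xs=np.nonzero(m);print(l,round(d["p"],2),b,m.sum(),back("top",[b[0]+b[2]/2,b[1]+b[3]/2],0.0)[0].round(3))
print(ctrl.observe())
E
```

```text
scene 490.35143063388784 [ 0.9898996  -0.43559062  0.73381513] [-0.47428116  0.51671518 -0.71278525]
top 556.2478574922307 [0.43923461 0.03726467 0.99729088] [ 0.11236106  0.03065464 -0.99319449]
drill_chuck 0.65 [431.4, 270.0, 34.8, 30.7] 830 [ 0.484 -0.157  0.   ]
v_block 0.73 [195.5, 178.4, 41.9, 39.2] 1067 [0.638 0.265 0.   ]
v_block 0.67 [114.6, 216.4, 43.1, 37.3] 1161 [ 0.567  0.41  -0.   ]
v_block 0.53 [433.0, 266.5, 32.4, 33.3] 852 [ 0.488 -0.157  0.   ]
hex_block 0.75 [357.2, 182.8, 27.8, 33.7] 681 [ 0.638 -0.018  0.   ]
taper_holder 0.79 [503.3, 201.4, 30.9, 30.3] 836 [ 0.609 -0.283  0.   ]
tray_round 0.9 [483.2, 190.2, 56.0, 56.8] 1509 [ 0.605 -0.269  0.   ]
tray_round 0.69 [416.4, 251.0, 58.5, 60.4] 1567 [ 0.491 -0.151  0.   ]
tray_oblong 0.61 [344.4, 166.2, 53.4, 72.4] 2474 [ 0.632 -0.018  0.   ]
tray_hex 0.96 [418.1, 252.3, 55.8, 59.8] 1446 [ 0.49  -0.152  0.   ]
tray_square 0.66 [187.5, 176.1, 62.0, 58.7] 1572 [0.624 0.261 0.   ]
tray_square 0.63 [345.7, 275.2, 36.0, 48.1] 863 [ 0.457 -0.006  0.   ]
mat_spare 0.7 [234.3, 271.6, 61.0, 58.8] 3123 [0.451 0.171 0.   ]
dial
[... 184 characters left out ...]
  0.70652894, -0.02760496,  1.48458479,  0.02199624,
        0.95087521, -0.0755073 ]), 'dq': array([-9.41340340e-05, -2.23546728e-04, -1.05983500e-03, -2.49561268e-04,
       -2.13645447e-03,  5.14428371e-04, -1.90587508e-04]), 'effort': array([-4.10513094e-03, -8.82748032e+01,  1.23237088e+00, -2.36336625e+01,
        1.69191248e-02,  1.97471330e-03,  1.66076637e-05]), 'eef_pos': array([0.22008903, 0.53119678, 0.23125491]), 'ee_rot': array([ 1.95156416e-01,  9.80772130e-01, -4.52977683e-05, -1.46519223e-05]), 'contact_force': array([ 0.13508411, -0.30631162, -0.41998652]), 'ft_torque': array([ 0.02184929, -0.00166928,  0.02051061]), 'grasp_force': 0.0, 'gripper_width': 0.08526455771673667}
```

```bash
python3 -c "
import cv2
a=cv2.imread('pics/top0.png')[130:350,90:570];cv2.imwrite('pics/top0c.png',cv2.resize(a,None,fx=1.66,fy=1.66,interpolation=3))"
```

```text
(no output)
```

View pics/top0c.png

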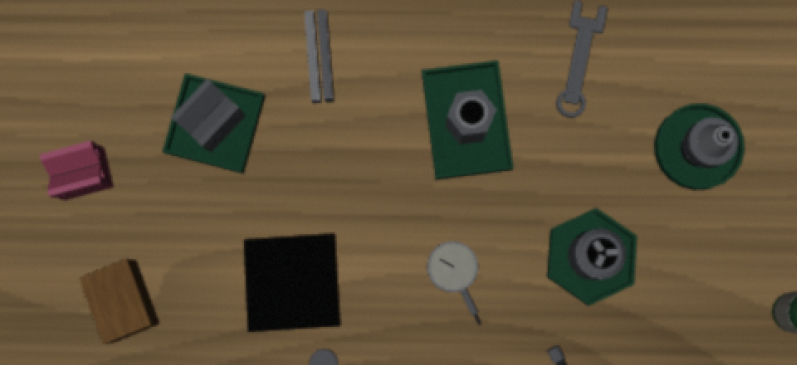

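View pics/scene0.png

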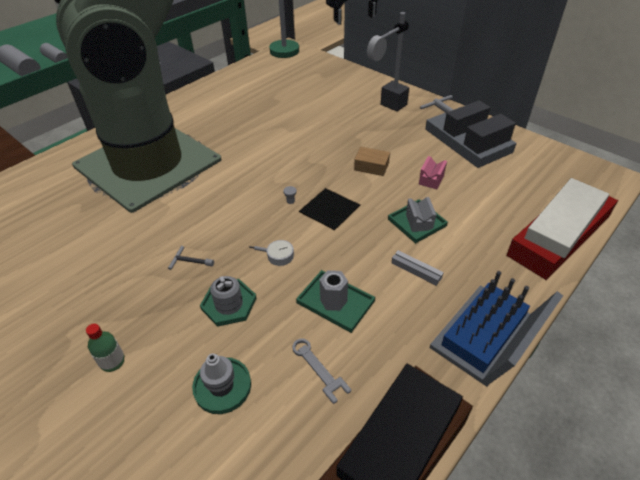

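Top view (crop scale 1.66): the V-block is in the square tray, the hex block in the oblong, the taper holder in the round and the chuck in the six-sided tray. The pink V at about (75,170) is a decoy. Next I'll fit models to the masks.

```bash
cat > fit.py <<'E'
from h import *
from scipy.optimize import minimize
def poly(n,r,ph=0): a=ph+np.arange(n)*2*np.pi/n; return np.c_[r*np.cos(a),r*np.sin(a)]
def rect(x,y): return np.array([[x,y],[-x,y],[-x,-y],[x,-y]])/2
def pr(p,z0,z1): return np.vstack([np.c_[p,np.full(len(p),z)] for z in(z0,z1)])
hx=lambda f:poly(6,f/np.sqrt(3),np.pi/6)
M={"drill_chuck":[pr(poly(40,.026),0,.048),pr(poly(40,.018),.048,.056)],
"v_block":[pr(rect(.056,.046),0,.045)],"hex_block":[pr(hx(.044),0,.06)],
"taper_holder":[pr(poly(40,.02),0,.026),pr(poly(40,.025),.026,.05),np.vstack([pr(poly(40,.0175),.05,.05),pr(poly(40,.007),.086,.086)])],
"tray_round":[pr(poly(60,.046),0,.014)],"tray_oblong":[pr(rect(.12,.084),0,.014)],"tray_hex":[pr(hx(.09),0,.014)],
"tray_square":[pr(rect(.09,.09),0,.014)],"mat_spare":[pr(rect(.1,.1),0,.004)]}
S=8
def ren(name,c,p,z,box):
    x0,y0,x1,y1=box; im=np.zeros(((y1-y0)*S,(x1-x0)*S),np.uint8); C,s=np.cos(p[2]),np.sin(p[2])
    for P in M[name]:
        X=np.c_[P[:,0]*C-P[:,1]*s+p[0],P[:,0]*s+P[:,1]*C+p[1],P[:,2]+z]
        h=cv2.convexHull(((proj(c,X)-[x0,y0]+.5)*S).astype(np.float32)); cv2.fillPoly(im,[np.round(h).astype(np.int32)],1)
    return cv2.resize(im.astype(np.float32),(x1-x0,y1-y0),interpolation=cv2.INTER_AREA)
def fit(name,masks,p0,z,yaws):
    best=None
    def cost(p):
        o=0
        for c,(m,b) in masks.items():
            r=ren(name,c,p,z,b); mm=m[b[1]:b[3],b[0]:b[2]].astype(float); o+=np.abs(r-mm).sum()/np.maximum(r,mm).sum()
        return o/len(masks)
    for y in yaws:
        q=np.array([*p0,y]); sx=np.vstack([q,q+[.006,0,0],q+[0,.006,0],q+[0,0,.2]])
        r=minimize(cost,q,method="Nelder-Mead",options=dict(initial_simplex=sx,xatol=1e-4,fatol=1e-4,maxiter=150))
        if best is None or r.fun<best.fun: best=r
    return best.x,best.fun
def box(m):
    ys,xs=np.nonzero(m); return max(xs.min()-15,0),max(ys.min()-15,0),min(xs.max()+15,640),min(ys.max()+15,480)
E
cat > run1.py <<'E'
from fit import *
import json
G={"v_block":(.625,.255),"hex_block":(.62,-.017),"taper_holder":(.595,-.268),"drill_chuck":(.485,-.15)}
T={"tray_square":(.62,.258),"tray_oblong":(.63,-.017),"tray_round":(.603,-.267),"tray_hex":(.49,-.15),"mat_spare":(.45,.17)}
ims={c:optics.read_camera(c) for c in("top","scene")}; out={}
ov={c:i.copy() for c,i in ims.items()}
ny={"v_block":4,"hex_block":3,"tray_hex":3,"tray_square":4,"mat_spare":4,"tray_oblong":4}
def yaws(n): return np.arange(ny[n])*{3:np.pi/9,4:np.pi/4 if n in("v_block","tray_oblong") else np.pi/8}[ny[n]] if n in ny else [0]
tm={}
for n,g in {**G,**T}.items():
    ms={}
    for c,im in ims.items():
        if n in G:
            e=proj(c,[[*g,.03]])[0]; cs=[d for d in finder.masks_of(n,c) if np.hypot(*(np.array(d["bbox"][:2])+np.array(d["bbox"][2:])/2-e))<18]
            if not cs: print("none",n,c); continue
            m=cs[0]["mask"]; tm[c]=tm.get(c,0)|m
        else:
            hsv=cv2.cvtColor(im,cv2.COLOR_BGR2HSV)
            m=(hsv[...,2]<25) if n=="mat_spare" else ((cv2.inRange(hsv,(60,90,20),(95,255,255))>0)|tm[c])
            near=ren(n,c,(*g,0),0,(0,0,640,480)) if 0 else None
            w=np.zeros((480,640),np.uint8); e=proj(c,[[*g,0]])[0]; cv2.circle(w,(int(e[0]),int(e[1])),58 if c=="top" else 55,1,-1)
            m=m&(w>0); k,l,st,ce=cv2.connectedComponentsWithStats(m.astype(np.uint8)); m=l==1+np.argmax(st[1:,4])
            if n!="mat_spare":
                m=cv2.morphologyEx(m.astype(np.uint8),cv2.MORPH_CLOSE,np.ones((5,5)))>0
                if c=="scene": continue
        ms[c]=(m,box(m))
    for sub in (ms,*([{c:v} for c,v in ms.items()] if len(ms)>1 else [])):
        p,f=fit(n,sub,g,.004 if n in G else 0,yaws(n)); print(n,list(sub),p.round(4),round(np.degrees(p[2]),1),round(f,3))
        if sub is ms: out[n]=p.tolist()
    for c in ims:
        cn,_=cv2.findContours((ren(n,c,out[n],.004 if n in G else 0,(0,0,640,480))>.5).astype(np.uint8),0,1); cv2.drawContours(ov[c],cn,-1,(0,0,255) if n in G else (0,255,255),1)
json.dump(out,open("fit1.json","w"))
a=np.hstack([cv2.resize(ov["top"][150:340,170:550],(800,400))]); b=ov["scene"][150:420,170:470]; cv2.imwrite("pics/ov_top.png",a); cv2.imwrite("pics/ov_sc.png",cv2.resize(b,None,fx=2.2,fy=2.2))
E
python3 run1.py
```

```text
v_block ['top', 'scene'] [0.6303 0.2605 2.4131] 138.3 0.063
v_block ['top'] [ 0.63    0.2604 -0.7231] -41.4 0.034
v_block ['scene'] [0.6307 0.2611 2.4083] 138.0 0.084
hex_block ['top', 'scene'] [ 0.6298 -0.0186  0.1198] 6.9 0.051
hex_block ['top'] [ 0.6297 -0.0191  0.1578] 9.0 0.047
hex_block ['scene'] [ 0.6293 -0.0172  1.2113] 69.4 0.028
taper_holder ['top', 'scene'] [ 0.6045 -0.2665 -0.0459] -2.6 0.057
taper_holder ['top'] [ 0.6043 -0.2672  0.0039] 0.2 0.054
taper_holder ['scene'] [ 0.6042 -0.2658 -0.2243] -12.9 0.04
drill_chuck ['top', 'scene'] [ 0.4873 -0.1503  0.0403] 2.3 0.061
drill_chuck ['top'] [ 0.4869 -0.1515  0.0979] 5.6 0.046
drill_chuck ['scene'] [ 0.4874 -0.1492  0.1682] 9.6 0.045
tray_square ['top'] [ 0.6255  0.2603 -0.2489] -14.3 0.068
tray_oblong ['top'] [ 0.6322 -0.0167  3.2737] 187.6 0.06
tray_round ['top'] [ 0.6058 -0.2656  0.009 ] 0.5 0.054
tray_hex ['top'] [ 0.4859 -0.1501  0.4764] 27.3 0.062
mat_spare ['top', 'scene'] [0.4532 0.1703 1.6369] 93.8 0.175
mat_spare ['top'] [0.4537 0.1702 1.6671] 95.5 0.071Traceback (most recent call last):
  File "run1.py", line 28
[... 501 characters left out ...]
rgs + args))
  File "fit.py", line 24, in cost
    r=ren(name,c,p,z,b); mm=m[b[1]:b[3],b[0]:b[2]].astype(float); o+=np.abs(r-mm).sum()/np.maximum(r,mm).sum()
  File "fit.py", line 17, in ren
    h=cv2.convexHull(((proj(c,X)-[x0,y0]+.5)*S).astype(np.float32)); cv2.fillPoly(im,[np.round(h).astype(np.int32)],1)
                       ~~~~^^^^^
  File "h.py", line 9, in proj
    K,R,t=cam(n); p=(np.atleast_2d(X)@R.T+t)@K.T; return p[:,:2]/p[:,2:]
          ~~~^^^
  File "h.py", line 4, in cam
    i=optics.camera_info(n); K=np.array(i["K"],float); R=cv2.Rodrigues(np.array(i["rvec"],float))[0]; t=np.array(i["tvec"],float).ravel(); return K,R,t
ValueError: time passes only in moves, steps and waits
```

Request:
apply_moves:
  steps:
    - {"tx":0.79,"ty":-0.52,"tz":-0.2,"wz":-0.37}
    - {"tx":0.79,"ty":-0.52,"tz":-0.2,"wz":-0.37}
    - {"tx":0.79,"ty":-0.52,"tz":-0.2,"wz":-0.37}
    - {"tx":0.79,"ty":-0.52,"tz":-0.2,"wz":-0.37}
    - {"tx":0.79,"ty":-0.52,"tz":-0.2,"wz":-0.37}
  gripper: 85
  squeeze: 60

```text
$.steps[0]: bad value
```

Request:
apply_moves:
  steps:
    - {"tx":0.79,"ty":-0.52,"tz":-0.2,"wz":-0.37}
    - {"tx":0.79,"ty":-0.52,"tz":-0.2,"wz":-0.37}
    - {"tx":0.79,"ty":-0.52,"tz":-0.2,"wz":-0.37}
    - {"tx":0.79,"ty":-0.52,"tz":-0.2,"wz":-0.37}
    - {"tx":0.79,"ty":-0.52,"tz":-0.2,"wz":-0.37}

```text
$.steps[0]: bad value
```

```bash
python3 - <<'E'
import re
s=open('h.py').read().replace("def cam(n)","import functools\n@functools.lru_cache\ndef cam(n)")
s+='''
from scipy.spatial.transform import Rotation as Ro
def st(tx=None,ty=None,tz=None,phi=None):
    o=ctrl.observe(); R=Ro.from_quat(o["ee_rot"]).as_matrix(); f=np.degrees(np.arctan2(R[1,1],R[0,1])); p=o["eef_pos"]
    print("t",round(o["clock"],2),"p",p.round(4),"phi",round(f,2),"zax",R[:,2].round(4),"w",round(o["gripper_width"],4),"gf",round(o["grasp_force"],1),"F",np.round(o["contact_force"],1),"off",ctrl.grasp_offset)
    if tx is not None: print("units",((np.array([tx,ty,tz])-p)/.04).round(3),"wz",None if phi is None else round((phi-f)/4,3))
'''
open('h.py','w').write(s)
E
python3 -c "
from h import *
st(.6303,.2606,.1,48.4)"
```

```text
t 1.1 p [0.2201 0.5312 0.2313] phi 67.49 zax [-0.e+00 -2.e-04 -1.e+00] w 0.0853 gf 0.0 F [0.6 0.6 0. ] off 0.0187
units [10.255 -6.764 -3.281] wz -4.773
```

Request:
apply_moves:
  steps:
    - {"tx":0.79,"ty":-0.52,"tz":-0.2,"wx":0,"wy":0,"wz":-0.37}
    - {"tx":0.79,"ty":-0.52,"tz":-0.2,"wx":0,"wy":0,"wz":-0.37}
    - {"tx":0.79,"ty":-0.52,"tz":-0.2,"wx":0,"wy":0,"wz":-0.37}
    - {"tx":0.79,"ty":-0.52,"tz":-0.2,"wx":0,"wy":0,"wz":-0.37}
    - {"tx":0.79,"ty":-0.52,"tz":-0.2,"wx":0,"wy":0,"wz":-0.37}
  gripper: 85
  squeeze: 60

```text
clock: 1.52
eef_pos: [0.3794, 0.4261, 0.1911]
ee_rot: [0.259, 0.966, 0.0, 0.0]
contact_force: [0.5, 1.3, 0.7]
gripper_width: 0.0847
grasp_force: 0.0
```

Request:
apply_moves:
  steps:
    - {"tx":0.79,"ty":-0.52,"tz":-0.2,"wx":0,"wy":0,"wz":-0.37}
    - {"tx":0.79,"ty":-0.52,"tz":-0.2,"wx":0,"wy":0,"wz":-0.37}
    - {"tx":0.79,"ty":-0.52,"tz":-0.2,"wx":0,"wy":0,"wz":-0.37}
    - {"tx":0.79,"ty":-0.52,"tz":-0.2,"wx":0,"wy":0,"wz":-0.37}
    - {"tx":0.79,"ty":-0.52,"tz":-0.2,"wx":0,"wy":0,"wz":-0.37}

```text
clock: 1.93
eef_pos: [0.5375, 0.3219, 0.1509]
ee_rot: [0.32, 0.947, 0.0, 0.0]
contact_force: [0.1, 0.8, -0.1]
gripper_width: 0.085
grasp_force: 0.0
```

Request:
apply_moves:
  steps:
    - {"tx":0.773,"ty":-0.51,"tz":-0.3,"wx":0,"wy":0,"wz":-0.355}
    - {"tx":0.773,"ty":-0.51,"tz":-0.3,"wx":0,"wy":0,"wz":-0.355}
    - {"tx":0.773,"ty":-0.51,"tz":-0.3,"wx":0,"wy":0,"wz":-0.355}
    - {"tx":0,"ty":0,"tz":-0.8,"wx":0,"wy":0,"wz":0}
    - {"tx":0,"ty":0,"tz":0,"wx":0,"wy":0,"wz":0}

```text
clock: 2.35
eef_pos: [0.6279, 0.2593, 0.0779]
ee_rot: [0.356, 0.934, -0.003, -0.002]
contact_force: [-1.7, 0.3, -1.0]
gripper_width: 0.0852
grasp_force: 0.0
```

```bash
python3 -c "
from h import *
st(.6303,.2606,.018,48.4)
a=optics.read_camera('top')
b=optics.read_camera('scene')
cv2.imwrite('pics/g1.png',np.hstack([cv2.resize(a[130:260,140:290],(450,390)),cv2.resize(b[150:280,340:456],(348,390))]))"
```

```text
t 2.35 p [0.6279 0.2593 0.0779] phi 48.27 zax [-0.006  -0.0032 -1.    ] w 0.0852 gf 0.0 F [-1.7  0.3 -1. ] off 0.0187
units [ 0.061  0.034 -1.498] wz 0.031
```

View pics/g1.png

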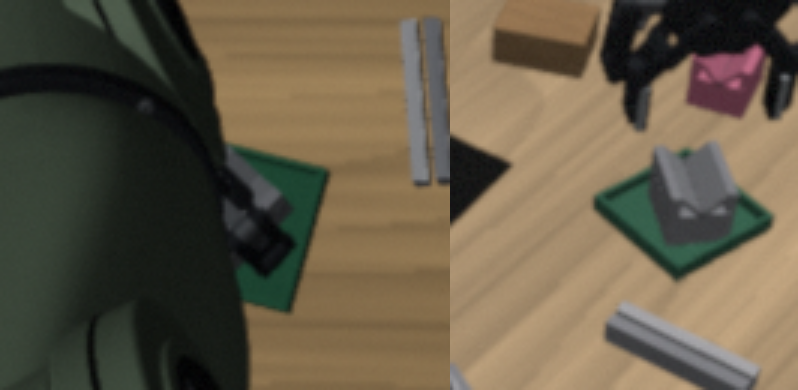

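Scene: the fingers straddle the V-block's two side faces and the groove runs across the closing line. The top view is hidden by the arm. Descending and gripping.

Request:
apply_moves:
  steps:
    - {"tx":0.0,"ty":0.0,"tz":-0.7,"wx":0,"wy":0,"wz":0}
    - {"tx":0,"ty":0,"tz":-0.5,"wx":0,"wy":0,"wz":0}
    - {"tx":0,"ty":0,"tz":-0.3,"wx":0,"wy":0,"wz":0}
    - {"tx":0,"ty":0,"tz":0,"wx":0,"wy":0,"wz":0}

```text
clock: 2.78
eef_pos: [0.6279, 0.2627, 0.0226]
ee_rot: [0.354, 0.935, -0.001, -0.001]
contact_force: [-0.2, 0.4, -0.3]
gripper_width: 0.0855
grasp_force: 0.0
```

```bash
python3 -c "
from h import *
st(.6303,.2606,.018,48.4)"
```

```text
t 2.78 p [0.6279 0.2627 0.0226] phi 48.51 zax [-1.7e-03 -4.0e-04 -1.0e+00] w 0.0855 gf 0.0 F [-0.2  0.4 -0.3] off 0.0187
units [ 0.061 -0.053 -0.116] wz -0.027
```

Request:
apply_moves:
  steps:
    - {"tx":0.05,"ty":-0.05,"tz":-0.1,"wx":0,"wy":0,"wz":0}
    - {"tx":0,"ty":0,"tz":0,"wx":0,"wy":0,"wz":0}

```text
clock: 2.95
eef_pos: [0.6316, 0.26, 0.0205]
ee_rot: [0.355, 0.935, 0.0, 0.001]
contact_force: [-0.0, -0.5, -0.5]
gripper_width: 0.0853
grasp_force: 0.0
```

Request:
apply_moves:
  steps:
    - {"tx":0,"ty":0,"tz":0,"wx":0,"wy":0,"wz":0}
    - {"tx":0,"ty":0,"tz":0,"wx":0,"wy":0,"wz":0}
    - {"tx":0,"ty":0,"tz":0,"wx":0,"wy":0,"wz":0}
    - {"tx":0,"ty":0,"tz":0,"wx":0,"wy":0,"wz":0}
    - {"tx":0,"ty":0,"tz":0,"wx":0,"wy":0,"wz":0}
  gripper: 30
  squeeze: 60

```text
clock: 3.37
eef_pos: [0.6311, 0.26, 0.0201]
ee_rot: [0.355, 0.935, 0.0, 0.0]
contact_force: [-1.9, -1.6, 7.6]
gripper_width: 0.0454
grasp_force: 63.0
```

Request:
apply_moves:
  steps:
    - {"tx":0,"ty":0,"tz":0,"wx":0,"wy":0,"wz":0}
    - {"tx":0,"ty":0,"tz":0,"wx":0,"wy":0,"wz":0}
    - {"tx":0,"ty":0,"tz":0,"wx":0,"wy":0,"wz":0}
    - {"tx":0,"ty":0,"tz":0,"wx":0,"wy":0,"wz":0}
    - {"tx":0,"ty":0,"tz":0,"wx":0,"wy":0,"wz":0}

```text
clock: 3.78
eef_pos: [0.6311, 0.26, 0.0201]
ee_rot: [0.355, 0.935, 0.0, 0.0]
contact_force: [-2.4, -1.6, 8.9]
gripper_width: 0.0446
grasp_force: 63.0
```

```bash
python3 -c "
from h import *
st(.4535,.1703,.07,48.4)"
```

```text
t 3.78 p [0.6311 0.26   0.0201] phi 48.43 zax [ 6.e-04  0.e+00 -1.e+00] w 0.0446 gf 63.0 F [-2.4 -1.6  8.9] off 0.0187
units [-4.439 -2.242  1.247] wz -0.008
```

Request:
apply_moves:
  steps:
    - {"tx":0,"ty":0,"tz":0.3,"wx":0,"wy":0,"wz":0}
    - {"tx":0,"ty":0,"tz":0.7,"wx":0,"wy":0,"wz":0}
    - {"tx":-0.3,"ty":-0.15,"tz":0.5,"wx":0,"wy":0,"wz":0}
    - {"tx":-0.7,"ty":-0.35,"tz":0,"wx":0,"wy":0,"wz":0}
    - {"tx":-0.7,"ty":-0.35,"tz":0,"wx":0,"wy":0,"wz":0}

```text
clock: 4.2
eef_pos: [0.5623, 0.2258, 0.0809]
ee_rot: [0.355, 0.935, 0.001, 0.001]
contact_force: [0.4, -0.2, -6.3]
gripper_width: 0.0451
grasp_force: 63.5
```

Request:
apply_moves:
  steps:
    - {"tx":-0.7,"ty":-0.35,"tz":0,"wx":0,"wy":0,"wz":0}
    - {"tx":-0.7,"ty":-0.35,"tz":0,"wx":0,"wy":0,"wz":0}
    - {"tx":-0.7,"ty":-0.35,"tz":0,"wx":0,"wy":0,"wz":0}
    - {"tx":-0.6,"ty":-0.34,"tz":0,"wx":0,"wy":0,"wz":0}
    - {"tx":0,"ty":0,"tz":0,"wx":0,"wy":0,"wz":0}

```text
clock: 4.62
eef_pos: [0.4507, 0.1679, 0.0801]
ee_rot: [0.355, 0.935, -0.002, -0.001]
contact_force: [1.5, 0.1, -4.5]
gripper_width: 0.0449
grasp_force: 63.7
```

```bash
python3 -c "
from h import *
st(.4535,.1703,.0205,48.4)"
```

```text
t 4.62 p [0.4507 0.1679 0.0801] phi 48.4 zax [-0.0039 -0.0023 -1.    ] w 0.0449 gf 63.7 F [ 1.5  0.1 -4.5] off 0.0187
units [ 0.07   0.061 -1.491] wz 0.001
```

Request:
apply_moves:
  steps:
    - {"tx":0,"ty":0,"tz":-0.5,"wx":0,"wy":0,"wz":0}
    - {"tx":0,"ty":0,"tz":-0.5,"wx":0,"wy":0,"wz":0}
    - {"tx":0,"ty":0,"tz":-0.3,"wx":0,"wy":0,"wz":0}
    - {"tx":0,"ty":0,"tz":-0.1,"wx":0,"wy":0,"wz":0}
    - {"tx":0,"ty":0,"tz":0,"wx":0,"wy":0,"wz":0}

```text
clock: 5.03
eef_pos: [0.4547, 0.1704, 0.0231]
ee_rot: [0.355, 0.935, -0.0, -0.0]
contact_force: [-0.2, 0.3, -4.5]
gripper_width: 0.0452
grasp_force: 63.5
```

Request:
apply_moves:
  steps:
    - {"tx":0,"ty":0,"tz":0,"wx":0,"wy":0,"wz":0}
    - {"tx":0,"ty":0,"tz":0,"wx":0,"wy":0,"wz":0}

```text
clock: 5.2
eef_pos: [0.4553, 0.1705, 0.0242]
ee_rot: [0.355, 0.935, 0.0, 0.0]
contact_force: [0.4, 0.1, -5.5]
gripper_width: 0.0451
grasp_force: 63.5
```

```bash
python3 -c "
from h import *
st(.4535,.1703,.0200,48.4)"
```

```text
t 5.2 p [0.4553 0.1705 0.0242] phi 48.43 zax [ 1.1e-03  4.0e-04 -1.0e+00] w 0.0451 gf 63.5 F [ 0.4  0.1 -5.5] off 0.0187
units [-0.044 -0.006 -0.105] wz -0.008
```

Request:
apply_moves:
  steps:
    - {"tx":0,"ty":0,"tz":-0.09,"wx":0,"wy":0,"wz":0}
    - {"tx":0,"ty":0,"tz":0,"wx":0,"wy":0,"wz":0}
    - {"tx":0,"ty":0,"tz":0,"wx":0,"wy":0,"wz":0}

```text
clock: 5.45
eef_pos: [0.4553, 0.1706, 0.0201]
ee_rot: [0.355, 0.935, 0.0, 0.0]
contact_force: [1.2, 0.5, 2.3]
gripper_width: 0.0451
grasp_force: 64.5
```

Request:
apply_moves:
  steps:
    - {"tx":0,"ty":0,"tz":0,"wx":0,"wy":0,"wz":0}
    - {"tx":0,"ty":0,"tz":0,"wx":0,"wy":0,"wz":0}
    - {"tx":0,"ty":0,"tz":0,"wx":0,"wy":0,"wz":0}
    - {"tx":0,"ty":0,"tz":0,"wx":0,"wy":0,"wz":0}
    - {"tx":0,"ty":0,"tz":0,"wx":0,"wy":0,"wz":0}
  gripper: 85

```text
clock: 5.87
eef_pos: [0.4548, 0.1704, 0.0197]
ee_rot: [0.355, 0.935, -0.0, -0.0]
contact_force: [-0.9, -0.3, 0.3]
gripper_width: 0.0851
grasp_force: 0.0
```

Request:
apply_moves:
  steps:
    - {"tx":0,"ty":0,"tz":0.4,"wx":0,"wy":0,"wz":0}
    - {"tx":0,"ty":0,"tz":0.9,"wx":0,"wy":0,"wz":0}
    - {"tx":0,"ty":0,"tz":0.9,"wx":0,"wy":0,"wz":0}
    - {"tx":0.25,"ty":-0.72,"tz":0.5,"wx":0,"wy":0,"wz":0}
    - {"tx":0.31,"ty":-0.9,"tz":0.2,"wx":0,"wy":0,"wz":0}

```text
clock: 6.28
eef_pos: [0.4778, 0.1072, 0.1386]
ee_rot: [0.353, 0.936, 0.001, 0.001]
contact_force: [2.1, -0.4, 0.3]
gripper_width: 0.0848
grasp_force: 0.0
```

Request:
apply_moves:
  steps:
    - {"tx":0.31,"ty":-0.92,"tz":0,"wx":0,"wy":0,"wz":0}
    - {"tx":0.31,"ty":-0.92,"tz":0,"wx":0,"wy":0,"wz":0}
    - {"tx":0.31,"ty":-0.92,"tz":0,"wx":0,"wy":0,"wz":0}
    - {"tx":0.31,"ty":-0.92,"tz":0,"wx":0,"wy":0,"wz":0}
    - {"tx":0.31,"ty":-0.92,"tz":0,"wx":0,"wy":0,"wz":0}

```text
clock: 6.7
eef_pos: [0.5394, -0.0805, 0.1358]
ee_rot: [0.355, 0.935, -0.0, -0.0]
contact_force: [-0.4, 0.4, 0.4]
gripper_width: 0.0854
grasp_force: 0.0
```

```bash
python3 -c "
from h import *
st(.6044,-.2665,.021,48.4)"
```

```text
t 6.7 p [ 0.5394 -0.0805  0.1358] phi 48.42 zax [-1.e-04 -1.e-04 -1.e+00] w 0.0854 gf 0.0 F [-0.4  0.4  0.4] off 0.0187
units [ 1.625 -4.65  -2.869] wz -0.005
```

Request:
apply_moves:
  steps:
    - {"tx":0.32,"ty":-0.92,"tz":0,"wx":0,"wy":0,"wz":0}
    - {"tx":0.32,"ty":-0.92,"tz":0,"wx":0,"wy":0,"wz":0}
    - {"tx":0.32,"ty":-0.92,"tz":0,"wx":0,"wy":0,"wz":0}
    - {"tx":0.32,"ty":-0.92,"tz":0,"wx":0,"wy":0,"wz":0}
    - {"tx":0.32,"ty":-0.92,"tz":0,"wx":0,"wy":0,"wz":0}

```text
clock: 7.12
eef_pos: [0.6032, -0.2645, 0.1358]
ee_rot: [0.355, 0.935, -0.0, -0.0]
contact_force: [1.0, 0.8, -0.2]
gripper_width: 0.0849
grasp_force: 0.0
```

Request:
apply_moves:
  steps:
    - {"tx":0,"ty":0,"tz":0,"wx":0,"wy":0,"wz":0}
    - {"tx":0,"ty":0,"tz":0,"wx":0,"wy":0,"wz":0}
    - {"tx":0,"ty":0,"tz":0,"wx":0,"wy":0,"wz":0}

```text
clock: 7.37
eef_pos: [0.603, -0.2618, 0.1353]
ee_rot: [0.355, 0.935, 0.0, -0.0]
contact_force: [-0.4, 0.2, -0.1]
gripper_width: 0.0847
grasp_force: 0.0
```

```bash
python3 -c "
from h import *
st(.6044,-.2665,.021,48.4)
b=optics.read_camera('scene')
cv2.imwrite('pics/g2.png',cv2.resize(b[250:430,140:340],(600,540)))"
```

```text
t 7.37 p [ 0.603  -0.2618  0.1353] phi 48.45 zax [-7.e-04  7.e-04 -1.e+00] w 0.0847 gf 0.0 F [-0.4  0.2 -0.1] off 0.0187
units [ 0.035 -0.117 -2.858] wz -0.011
```

View pics/g2.png

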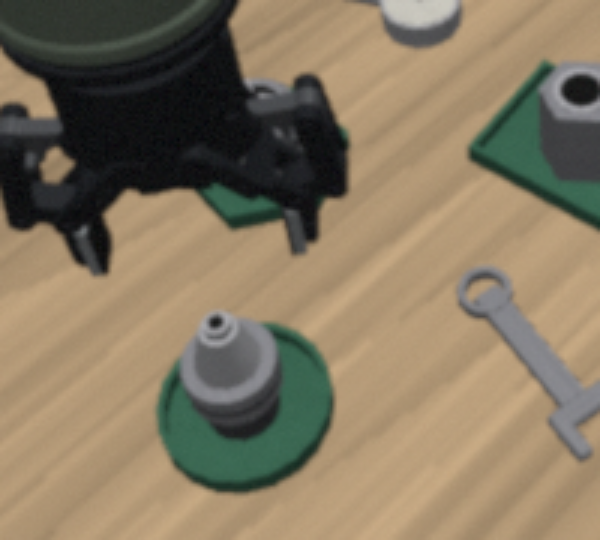

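The taper holder stands upright below the open fingers (crop 235,380), and the gripper is centred on it. Descending and gripping.

Request:
apply_moves:
  steps:
    - {"tx":0.04,"ty":-0.12,"tz":-0.5,"wx":0,"wy":0,"wz":0}
    - {"tx":0,"ty":0,"tz":-0.9,"wx":0,"wy":0,"wz":0}
    - {"tx":0,"ty":0,"tz":-0.8,"wx":0,"wy":0,"wz":0}
    - {"tx":0,"ty":0,"tz":-0.45,"wx":0,"wy":0,"wz":0}
    - {"tx":0,"ty":0,"tz":-0.2,"wx":0,"wy":0,"wz":0}

```text
clock: 7.83
eef_pos: [0.6038, -0.2655, 0.0192]
ee_rot: [0.354, 0.935, 0.0, -0.002]
contact_force: [-0.5, 0.5, 0.2]
gripper_width: 0.0852
grasp_force: 0.0
```

Request:
apply_moves:
  steps:
    - {"tx":0,"ty":0,"tz":0,"wx":0,"wy":0,"wz":0}
    - {"tx":0,"ty":0,"tz":0,"wx":0,"wy":0,"wz":0}

```text
clock: 8.0
eef_pos: [0.6054, -0.2668, 0.0228]
ee_rot: [0.355, 0.935, 0.0, 0.0]
contact_force: [0.7, -0.7, -0.5]
gripper_width: 0.0848
grasp_force: 0.0
```

Request:
apply_moves:
  steps:
    - {"tx":0,"ty":0,"tz":0,"wx":0,"wy":0,"wz":0}
    - {"tx":0,"ty":0,"tz":0,"wx":0,"wy":0,"wz":0}
    - {"tx":0,"ty":0,"tz":0,"wx":0,"wy":0,"wz":0}
    - {"tx":0,"ty":0,"tz":0,"wx":0,"wy":0,"wz":0}
    - {"tx":0,"ty":0,"tz":0,"wx":0,"wy":0,"wz":0}
  gripper: 35
  squeeze: 70

```text
clock: 8.42
eef_pos: [0.6052, -0.2676, 0.0231]
ee_rot: [0.355, 0.935, -0.0, 0.001]
contact_force: [-3.3, 1.3, 13.4]
gripper_width: 0.0483
grasp_force: 70.6
```

```bash
python3 -c "
from h import *
st(.6255,.2603,.021,48.4)"
```

```text
t 8.42 p [ 0.6052 -0.2676  0.0231] phi 48.42 zax [ 1.2e-03 -9.0e-04 -1.0e+00] w 0.0483 gf 70.6 F [-3.3  1.3 13.4] off 0.0187
units [ 0.507 13.197 -0.052] wz -0.005
```

Request:
apply_moves:
  steps:
    - {"tx":0,"ty":0,"tz":0.3,"wx":0,"wy":0,"wz":0}
    - {"tx":0,"ty":0,"tz":0.8,"wx":0,"wy":0,"wz":0}
    - {"tx":0,"ty":0,"tz":0.9,"wx":0,"wy":0,"wz":0}
    - {"tx":0,"ty":0.2,"tz":0.6,"wx":0,"wy":0,"wz":0}
    - {"tx":0.04,"ty":0.6,"tz":0.1,"wx":0,"wy":0,"wz":0}

```text
clock: 8.83
eef_pos: [0.607, -0.2391, 0.1348]
ee_rot: [0.357, 0.934, -0.001, 0.003]
contact_force: [1.2, -1.5, -8.4]
gripper_width: 0.0483
grasp_force: 75.6
```

Request:
apply_moves:
  steps:
    - {"tx":0.04,"ty":0.85,"tz":0,"wx":0,"wy":0,"wz":0}
    - {"tx":0.04,"ty":0.9,"tz":0,"wx":0,"wy":0,"wz":0}
    - {"tx":0.04,"ty":0.9,"tz":0,"wx":0,"wy":0,"wz":0}
    - {"tx":0.04,"ty":0.9,"tz":0,"wx":0,"wy":0,"wz":0}
    - {"tx":0.04,"ty":0.9,"tz":0,"wx":0,"wy":0,"wz":0}

```text
clock: 9.25
eef_pos: [0.614, -0.0555, 0.1303]
ee_rot: [0.355, 0.935, -0.0, -0.0]
contact_force: [0.8, -0.1, -7.2]
gripper_width: 0.0479
grasp_force: 75.5
```

```bash
python3 -c "
from h import *
st(.6255,.2603,.0235,48.4)"
```

```text
t 9.25 p [ 0.614  -0.0555  0.1303] phi 48.43 zax [-2.e-04  0.e+00 -1.e+00] w 0.0479 gf 75.5 F [ 0.8 -0.1 -7.2] off 0.0187
units [ 0.287  7.895 -2.671] wz -0.007
```

Request:
apply_moves:
  steps:
    - {"tx":0.03,"ty":0.9,"tz":0,"wx":0,"wy":0,"wz":0}
    - {"tx":0.03,"ty":0.9,"tz":0,"wx":0,"wy":0,"wz":0}
    - {"tx":0.03,"ty":0.9,"tz":0,"wx":0,"wy":0,"wz":0}
    - {"tx":0.03,"ty":0.9,"tz":0,"wx":0,"wy":0,"wz":0}
    - {"tx":0.03,"ty":0.9,"tz":0,"wx":0,"wy":0,"wz":0}

```text
clock: 9.67
eef_pos: [0.62, 0.1246, 0.1304]
ee_rot: [0.355, 0.935, -0.0, -0.0]
contact_force: [0.8, -0.5, -6.4]
gripper_width: 0.0482
grasp_force: 75.5
```

Request:
apply_moves:
  steps:
    - {"tx":0.03,"ty":0.9,"tz":0,"wx":0,"wy":0,"wz":0}
    - {"tx":0.03,"ty":0.9,"tz":0,"wx":0,"wy":0,"wz":0}
    - {"tx":0.03,"ty":0.8,"tz":0,"wx":0,"wy":0,"wz":0}
    - {"tx":0.03,"ty":0.5,"tz":0,"wx":0,"wy":0,"wz":0}
    - {"tx":0.02,"ty":0.3,"tz":0,"wx":0,"wy":0,"wz":0}

```text
clock: 10.08
eef_pos: [0.6249, 0.2624, 0.13]
ee_rot: [0.353, 0.935, 0.0, -0.001]
contact_force: [0.4, -0.2, -7.0]
gripper_width: 0.0486
grasp_force: 75.2
```

Request:
apply_moves:
  steps:
    - {"tx":0,"ty":0,"tz":-0.5,"wx":0,"wy":0,"wz":0}
    - {"tx":0,"ty":0,"tz":-0.8,"wx":0,"wy":0,"wz":0}
    - {"tx":0,"ty":0,"tz":-0.6,"wx":0,"wy":0,"wz":0}
    - {"tx":0,"ty":0,"tz":-0.3,"wx":0,"wy":0,"wz":0}
    - {"tx":0,"ty":0,"tz":0,"wx":0,"wy":0,"wz":0}

```text
clock: 10.5
eef_pos: [0.6247, 0.2583, 0.0396]
ee_rot: [0.355, 0.935, -0.001, -0.002]
contact_force: [0.1, -0.3, -7.3]
gripper_width: 0.0484
grasp_force: 75.0
```

```bash
python3 -c "
from h import *
st(.6255,.2603,.0231,48.4)"
```

```text
t 10.5 p [0.6247 0.2583 0.0396] phi 48.44 zax [-0.0039 -0.0016 -1.    ] w 0.0484 gf 75.0 F [ 0.1 -0.3 -7.3] off 0.0187
units [ 0.019  0.05  -0.412] wz -0.011
```

Request:
apply_moves:
  steps:
    - {"tx":0,"ty":0.03,"tz":-0.2,"wx":0,"wy":0,"wz":0}
    - {"tx":0,"ty":0,"tz":-0.1,"wx":0,"wy":0,"wz":0}
    - {"tx":0,"ty":0,"tz":0,"wx":0,"wy":0,"wz":0}
    - {"tx":0,"ty":0,"tz":0,"wx":0,"wy":0,"wz":0}

```text
clock: 10.83
eef_pos: [0.6264, 0.2601, 0.0305]
ee_rot: [0.355, 0.935, 0.0, 0.0]
contact_force: [0.3, -0.6, -7.5]
gripper_width: 0.0483
grasp_force: 75.1
```

```bash
python3 -c "
from h import *
st(.6255,.2603,.0231,48.4)"
```

```text
t 10.83 p [0.6264 0.2601 0.0305] phi 48.43 zax [ 7.e-04  3.e-04 -1.e+00] w 0.0483 gf 75.1 F [ 0.3 -0.6 -7.5] off 0.0187
units [-0.021  0.004 -0.184] wz -0.008
```

Request:
apply_moves:
  steps:
    - {"tx":0,"ty":0,"tz":-0.1,"wx":0,"wy":0,"wz":0}
    - {"tx":0,"ty":0,"tz":-0.08,"wx":0,"wy":0,"wz":0}
    - {"tx":0,"ty":0,"tz":0,"wx":0,"wy":0,"wz":0}
    - {"tx":0,"ty":0,"tz":0,"wx":0,"wy":0,"wz":0}

```text
clock: 11.17
eef_pos: [0.6264, 0.2601, 0.0232]
ee_rot: [0.355, 0.935, 0.0, 0.0]
contact_force: [-2.7, -1.3, 2.8]
gripper_width: 0.0482
grasp_force: 76.2
```

Request:
apply_moves:
  steps:
    - {"tx":0,"ty":0,"tz":0,"wx":0,"wy":0,"wz":0}
    - {"tx":0,"ty":0,"tz":0,"wx":0,"wy":0,"wz":0}
    - {"tx":0,"ty":0,"tz":0,"wx":0,"wy":0,"wz":0}
    - {"tx":0,"ty":0,"tz":0,"wx":0,"wy":0,"wz":0}
    - {"tx":0,"ty":0,"tz":0,"wx":0,"wy":0,"wz":0}
  gripper: 85

```text
clock: 11.58
eef_pos: [0.6261, 0.26, 0.0225]
ee_rot: [0.355, 0.935, 0.0, 0.0]
contact_force: [-0.2, 0.5, -1.1]
gripper_width: 0.0847
grasp_force: 0.0
```

Request:
apply_moves:
  steps:
    - {"tx":0,"ty":0,"tz":0.4,"wx":0,"wy":0,"wz":0}
    - {"tx":0,"ty":0,"tz":0.9,"wx":0,"wy":0,"wz":0}
    - {"tx":0,"ty":0,"tz":0.9,"wx":0,"wy":0,"wz":0}
    - {"tx":0,"ty":0,"tz":0.6,"wx":0,"wy":0,"wz":0.5}
    - {"tx":-0.2,"ty":-0.6,"tz":0,"wx":0,"wy":0,"wz":0.5}

```text
clock: 12.0
eef_pos: [0.6197, 0.2407, 0.1393]
ee_rot: [0.32, 0.948, 0.004, 0.002]
contact_force: [0.8, 0.1, -0.8]
gripper_width: 0.085
grasp_force: 0.0
```

Request:
apply_moves:
  steps:
    - {"tx":-0.3,"ty":-0.9,"tz":0,"wx":0,"wy":0,"wz":0.5}
    - {"tx":-0.3,"ty":-0.9,"tz":0,"wx":0,"wy":0,"wz":0.5}
    - {"tx":-0.3,"ty":-0.9,"tz":0,"wx":0,"wy":0,"wz":0.5}
    - {"tx":-0.3,"ty":-0.9,"tz":0,"wx":0,"wy":0,"wz":0.5}
    - {"tx":-0.3,"ty":-0.9,"tz":0,"wx":0,"wy":0,"wz":0.5}

```text
clock: 12.42
eef_pos: [0.5573, 0.0545, 0.1347]
ee_rot: [0.237, 0.971, 0.0, 0.0]
contact_force: [0.9, -1.1, -0.2]
gripper_width: 0.0848
grasp_force: 0.0
```

```bash
python3 -c "
from h import *
st(.4872,-.1505,.021,68.8)"
```

```text
t 12.42 p [0.5573 0.0545 0.1347] phi 62.55 zax [ 5.e-04 -0.e+00 -1.e+00] w 0.0848 gf 0.0 F [ 0.9 -1.1 -0.2] off 0.0187
units [-1.751 -5.125 -2.843] wz 1.562
```

Request:
apply_moves:
  steps:
    - {"tx":-0.3,"ty":-0.9,"tz":0,"wx":0,"wy":0,"wz":0.4}
    - {"tx":-0.3,"ty":-0.9,"tz":0,"wx":0,"wy":0,"wz":0.4}
    - {"tx":-0.3,"ty":-0.9,"tz":0,"wx":0,"wy":0,"wz":0.4}
    - {"tx":-0.3,"ty":-0.9,"tz":0,"wx":0,"wy":0,"wz":0.36}
    - {"tx":-0.3,"ty":-0.9,"tz":0,"wx":0,"wy":0,"wz":0}

```text
clock: 12.83
eef_pos: [0.4973, -0.1256, 0.1346]
ee_rot: [0.184, 0.983, -0.0, 0.0]
contact_force: [0.7, -0.7, -0.3]
gripper_width: 0.0853
grasp_force: 0.0
```

Request:
apply_moves:
  steps:
    - {"tx":-0.25,"ty":-0.6,"tz":-0.3,"wx":0,"wy":0,"wz":0}
    - {"tx":0,"ty":0,"tz":-0.6,"wx":0,"wy":0,"wz":0}
    - {"tx":0,"ty":0,"tz":-0.3,"wx":0,"wy":0,"wz":0}
    - {"tx":0,"ty":0,"tz":0,"wx":0,"wy":0,"wz":0}

```text
clock: 13.17
eef_pos: [0.4872, -0.1482, 0.0847]
ee_rot: [0.185, 0.983, 0.0, -0.001]
contact_force: [0.6, -0.2, 0.0]
gripper_width: 0.0852
grasp_force: 0.0
```

```bash
python3 -c "
from h import *
st(.4872,-.1505,.021,68.8)"
```

```text
t 13.17 p [ 0.4872 -0.1482  0.0847] phi 68.63 zax [-2.6e-03  6.0e-04 -1.0e+00] w 0.0852 gf 0.0 F [ 0.6 -0.2  0. ] off 0.0187
units [ 1.000e-03 -5.900e-02 -1.592e+00] wz 0.041
```

Request:
apply_moves:
  steps:
    - {"tx":0,"ty":-0.04,"tz":-0.6,"wx":0,"wy":0,"wz":0}
    - {"tx":0,"ty":0,"tz":-0.6,"wx":0,"wy":0,"wz":0}
    - {"tx":0,"ty":0,"tz":-0.35,"wx":0,"wy":0,"wz":0}
    - {"tx":0,"ty":0,"tz":0,"wx":0,"wy":0,"wz":0}
    - {"tx":0,"ty":0,"tz":0,"wx":0,"wy":0,"wz":0}

```text
clock: 13.58
eef_pos: [0.4883, -0.1494, 0.0251]
ee_rot: [0.185, 0.983, -0.0, -0.0]
contact_force: [-0.2, -1.4, 0.1]
gripper_width: 0.0848
grasp_force: 0.0
```

Request:
apply_moves:
  steps:
    - {"tx":0,"ty":0,"tz":0,"wx":0,"wy":0,"wz":0}
    - {"tx":0,"ty":0,"tz":0,"wx":0,"wy":0,"wz":0}
    - {"tx":0,"ty":0,"tz":0,"wx":0,"wy":0,"wz":0}
    - {"tx":0,"ty":0,"tz":0,"wx":0,"wy":0,"wz":0}
    - {"tx":0,"ty":0,"tz":0,"wx":0,"wy":0,"wz":0}
  gripper: 35

```text
clock: 14.0
eef_pos: [0.4884, -0.1501, 0.0258]
ee_rot: [0.185, 0.983, -0.0, 0.001]
contact_force: [-3.9, -2.0, 20.3]
gripper_width: 0.05
grasp_force: 69.9
```

```bash
python3 -c "
from h import *
st(.6058,-.2656,.021,68.8)"
```

```text
t 14.0 p [ 0.4884 -0.1501  0.0258] phi 68.65 zax [ 0.0013 -0.001  -1.    ] w 0.05 gf 69.9 F [-3.9 -2.  20.3] off 0.0187
units [ 2.935 -2.888 -0.12 ] wz 0.037
```

Request:
apply_moves:
  steps:
    - {"tx":0,"ty":0,"tz":0.3,"wx":0,"wy":0,"wz":0}
    - {"tx":0,"ty":0,"tz":0.7,"wx":0,"wy":0,"wz":0}
    - {"tx":0.1,"ty":-0.1,"tz":0.4,"wx":0,"wy":0,"wz":0}
    - {"tx":0.4,"ty":-0.4,"tz":0.1,"wx":0,"wy":0,"wz":0}
    - {"tx":0.6,"ty":-0.6,"tz":0,"wx":0,"wy":0,"wz":0}

```text
clock: 14.42
eef_pos: [0.5324, -0.1928, 0.0868]
ee_rot: [0.184, 0.983, 0.0, 0.0]
contact_force: [0.1, 1.2, -4.5]
gripper_width: 0.0496
grasp_force: 75.4
```

Request:
apply_moves:
  steps:
    - {"tx":0.6,"ty":-0.6,"tz":0,"wx":0,"wy":0,"wz":0}
    - {"tx":0.6,"ty":-0.6,"tz":0,"wx":0,"wy":0,"wz":0}
    - {"tx":0.4,"ty":-0.4,"tz":0,"wx":0,"wy":0,"wz":0}
    - {"tx":0.22,"ty":-0.2,"tz":0,"wx":0,"wy":0,"wz":0}
    - {"tx":0,"ty":0,"tz":-0.4,"wx":0,"wy":0,"wz":0}

```text
clock: 14.83
eef_pos: [0.6069, -0.2681, 0.0706]
ee_rot: [0.186, 0.983, -0.001, 0.002]
contact_force: [-0.4, -1.0, -4.8]
gripper_width: 0.0498
grasp_force: 75.5
```

Request:
apply_moves:
  steps:
    - {"tx":0,"ty":0,"tz":-0.5,"wx":0,"wy":0,"wz":0}
    - {"tx":0,"ty":0,"tz":-0.3,"wx":0,"wy":0,"wz":0}
    - {"tx":0,"ty":0,"tz":-0.1,"wx":0,"wy":0,"wz":0}
    - {"tx":0,"ty":0,"tz":0,"wx":0,"wy":0,"wz":0}
    - {"tx":0,"ty":0,"tz":0,"wx":0,"wy":0,"wz":0}

```text
clock: 15.25
eef_pos: [0.6051, -0.2657, 0.0333]
ee_rot: [0.185, 0.983, -0.0, 0.0]
contact_force: [-0.0, 0.1, -3.6]
gripper_width: 0.0498
grasp_force: 75.1
```

```bash
python3 -c "
from h import *
st(.6058,-.2656,.0258,68.8)"
```

```text
t 15.25 p [ 0.6051 -0.2657  0.0333] phi 68.67 zax [ 6.e-04 -3.e-04 -1.e+00] w 0.0498 gf 75.1 F [-0.   0.1 -3.6] off 0.0187
units [ 0.017  0.002 -0.186] wz 0.032
```

Request:
apply_moves:
  steps:
    - {"tx":0,"ty":0,"tz":-0.1,"wx":0,"wy":0,"wz":0}
    - {"tx":0,"ty":0,"tz":-0.08,"wx":0,"wy":0,"wz":0}
    - {"tx":0,"ty":0,"tz":0,"wx":0,"wy":0,"wz":0}
    - {"tx":0,"ty":0,"tz":0,"wx":0,"wy":0,"wz":0}

```text
clock: 15.58
eef_pos: [0.6052, -0.2658, 0.026]
ee_rot: [0.185, 0.983, -0.0, 0.001]
contact_force: [-0.5, 0.2, 5.5]
gripper_width: 0.0497
grasp_force: 76.3
```

Request:
apply_moves:
  steps:
    - {"tx":0,"ty":0,"tz":0,"wx":0,"wy":0,"wz":0}
    - {"tx":0,"ty":0,"tz":0,"wx":0,"wy":0,"wz":0}
    - {"tx":0,"ty":0,"tz":0,"wx":0,"wy":0,"wz":0}
    - {"tx":0,"ty":0,"tz":0,"wx":0,"wy":0,"wz":0}
    - {"tx":0,"ty":0,"tz":0,"wx":0,"wy":0,"wz":0}
  gripper: 85

```text
clock: 16.0
eef_pos: [0.6049, -0.2656, 0.0253]
ee_rot: [0.185, 0.983, -0.0, 0.0]
contact_force: [-0.1, -0.2, -1.1]
gripper_width: 0.0848
grasp_force: 0.0
```

Request:
apply_moves:
  steps:
    - {"tx":0,"ty":0,"tz":0.4,"wx":0,"wy":0,"wz":0}
    - {"tx":0,"ty":0,"tz":0.9,"wx":0,"wy":0,"wz":0}
    - {"tx":0,"ty":0,"tz":0.8,"wx":0,"wy":0,"wz":0}
    - {"tx":0.05,"ty":0.5,"tz":0.2,"wx":0,"wy":0,"wz":0}
    - {"tx":0.1,"ty":0.9,"tz":0,"wx":0,"wy":0,"wz":0}

```text
clock: 16.42
eef_pos: [0.6111, -0.2134, 0.12]
ee_rot: [0.188, 0.982, -0.001, 0.002]
contact_force: [1.0, -0.2, -0.5]
gripper_width: 0.0857
grasp_force: 0.0
```

Request:
apply_moves:
  steps:
    - {"tx":0.1,"ty":0.9,"tz":0,"wx":0,"wy":0,"wz":0}
    - {"tx":0.1,"ty":0.9,"tz":0,"wx":0,"wy":0,"wz":0}
    - {"tx":0.1,"ty":0.9,"tz":0,"wx":0,"wy":0,"wz":0}
    - {"tx":0.1,"ty":0.9,"tz":0,"wx":0,"wy":0,"wz":0}
    - {"tx":0.07,"ty":0.7,"tz":0,"wx":0,"wy":0,"wz":0}

```text
clock: 16.83
eef_pos: [0.6298, -0.0343, 0.1174]
ee_rot: [0.184, 0.983, 0.0, 0.0]
contact_force: [0.2, 0.5, 0.2]
gripper_width: 0.0849
grasp_force: 0.0
```

Request:
apply_moves:
  steps:
    - {"tx":0.03,"ty":0.4,"tz":-0.2,"wx":0,"wy":0,"wz":0}
    - {"tx":0,"ty":0,"tz":-0.4,"wx":0,"wy":0,"wz":0}
    - {"tx":0,"ty":0,"tz":0,"wx":0,"wy":0,"wz":0}
    - {"tx":0,"ty":0,"tz":0,"wx":0,"wy":0,"wz":0}

```text
clock: 17.17
eef_pos: [0.6305, -0.0221, 0.093]
ee_rot: [0.185, 0.983, -0.0, -0.001]
contact_force: [-0.3, 0.1, 0.2]
gripper_width: 0.0848
grasp_force: 0.0
```

```bash
python3 -c "
from h import *
st(.6296,-.0187,.022,68.8)
b=optics.read_camera('scene')
cv2.imwrite('pics/g3.png',cv2.resize(b[180:420,180:460],(700,600)))"
```

```text
t 17.17 p [ 0.6305 -0.0221  0.093 ] phi 68.66 zax [-1.2e-03 -5.0e-04 -1.0e+00] w 0.0848 gf 0.0 F [-0.3  0.1  0.2] off 0.0187
units [-0.023  0.084 -1.775] wz 0.036
```

View pics/g3.png

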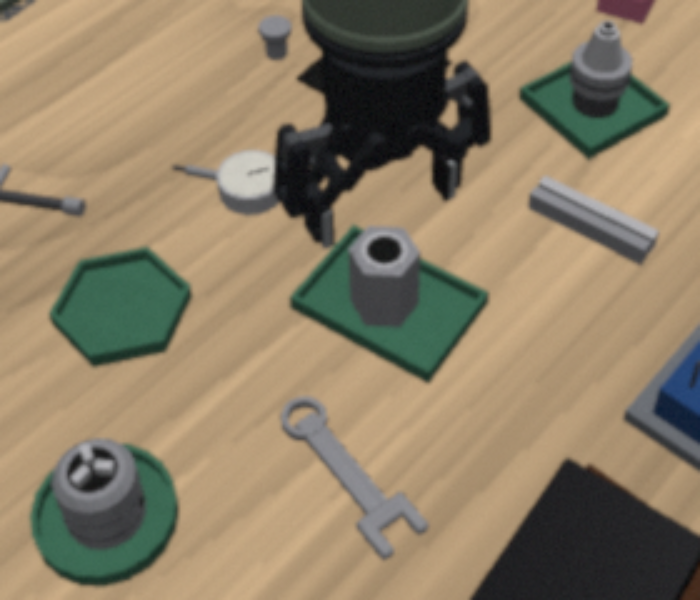

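The chuck stands in the round tray (100,500) and the taper holder in the square tray (600,75). The fingers straddle the hex block's left and right flats. Descending and gripping.

Request:
apply_moves:
  steps:
    - {"tx":-0.02,"ty":0.08,"tz":-0.6,"wx":0,"wy":0,"wz":0}
    - {"tx":0,"ty":0,"tz":-0.7,"wx":0,"wy":0,"wz":0}
    - {"tx":0,"ty":0,"tz":-0.4,"wx":0,"wy":0,"wz":0}
    - {"tx":0,"ty":0,"tz":0,"wx":0,"wy":0,"wz":0}
    - {"tx":0,"ty":0,"tz":0,"wx":0,"wy":0,"wz":0}

```text
clock: 17.63
eef_pos: [0.6302, -0.0191, 0.0259]
ee_rot: [0.185, 0.983, -0.0, 0.0]
contact_force: [-0.0, -0.0, -0.4]
gripper_width: 0.0854
grasp_force: 0.0
```

Request:
apply_moves:
  steps:
    - {"tx":0,"ty":0,"tz":0,"wx":0,"wy":0,"wz":0}
    - {"tx":0,"ty":0,"tz":0,"wx":0,"wy":0,"wz":0}
    - {"tx":0,"ty":0,"tz":0,"wx":0,"wy":0,"wz":0}
    - {"tx":0,"ty":0,"tz":0,"wx":0,"wy":0,"wz":0}
    - {"tx":0,"ty":0,"tz":0,"wx":0,"wy":0,"wz":0}
  gripper: 30

```text
clock: 18.05
eef_pos: [0.6305, -0.0187, 0.0265]
ee_rot: [0.185, 0.983, -0.0, 0.001]
contact_force: [-2.9, -1.0, 11.0]
gripper_width: 0.0434
grasp_force: 70.4
```

```bash
python3 -c "
from h import *
st(.4859,-.1501,.025,68.8)"
```

```text
t 18.05 p [ 0.6305 -0.0187  0.0265] phi 68.66 zax [ 1.3e-03 -5.0e-04 -1.0e+00] w 0.0434 gf 70.4 F [-2.9 -1.  11. ] off 0.0187
units [-3.616 -3.285 -0.037] wz 0.035
```

Request:
apply_moves:
  steps:
    - {"tx":0,"ty":0,"tz":0.3,"wx":0,"wy":0,"wz":0}
    - {"tx":0,"ty":0,"tz":0.7,"wx":0,"wy":0,"wz":0}
    - {"tx":-0.1,"ty":-0.1,"tz":0.4,"wx":0,"wy":0,"wz":0}
    - {"tx":-0.4,"ty":-0.37,"tz":0.1,"wx":0,"wy":0,"wz":0}
    - {"tx":-0.65,"ty":-0.6,"tz":0,"wx":0,"wy":0,"wz":0}

```text
clock: 18.47
eef_pos: [0.5854, -0.0592, 0.0873]
ee_rot: [0.184, 0.983, 0.001, 0.002]
contact_force: [1.2, -1.7, -6.2]
gripper_width: 0.043
grasp_force: 73.1
```

Request:
apply_moves:
  steps:
    - {"tx":-0.65,"ty":-0.6,"tz":0,"wx":0,"wy":0,"wz":0}
    - {"tx":-0.65,"ty":-0.6,"tz":0,"wx":0,"wy":0,"wz":0}
    - {"tx":-0.65,"ty":-0.6,"tz":0,"wx":0,"wy":0,"wz":0}
    - {"tx":-0.4,"ty":-0.35,"tz":0,"wx":0,"wy":0,"wz":0}
    - {"tx":-0.1,"ty":-0.07,"tz":-0.4,"wx":0,"wy":0,"wz":0}

```text
clock: 18.88
eef_pos: [0.4842, -0.1537, 0.0718]
ee_rot: [0.187, 0.982, -0.001, 0.001]
contact_force: [1.9, -0.9, -5.2]
gripper_width: 0.0435
grasp_force: 73.1
```

Request:
apply_moves:
  steps:
    - {"tx":0,"ty":0,"tz":-0.5,"wx":0,"wy":0,"wz":0}
    - {"tx":0,"ty":0,"tz":-0.3,"wx":0,"wy":0,"wz":0}
    - {"tx":0,"ty":0,"tz":-0.1,"wx":0,"wy":0,"wz":0}
    - {"tx":0,"ty":0,"tz":0,"wx":0,"wy":0,"wz":0}
    - {"tx":0,"ty":0,"tz":0,"wx":0,"wy":0,"wz":0}

```text
clock: 19.3
eef_pos: [0.4864, -0.15, 0.034]
ee_rot: [0.185, 0.983, -0.0, 0.0]
contact_force: [-0.0, 0.5, -4.4]
gripper_width: 0.0431
grasp_force: 72.7
```

```bash
python3 -c "
from h import *
st(.4859,-.1501,.0265,68.8)"
```

```text
t 19.3 p [ 0.4864 -0.15    0.034 ] phi 68.69 zax [ 5.e-04 -3.e-04 -1.e+00] w 0.0431 gf 72.7 F [-0.   0.5 -4.4] off 0.0187
units [-0.011 -0.003 -0.188] wz 0.029
```

Request:
apply_moves:
  steps:
    - {"tx":0,"ty":0,"tz":-0.1,"wx":0,"wy":0,"wz":0}
    - {"tx":0,"ty":0,"tz":-0.085,"wx":0,"wy":0,"wz":0}
    - {"tx":0,"ty":0,"tz":0,"wx":0,"wy":0,"wz":0}
    - {"tx":0,"ty":0,"tz":0,"wx":0,"wy":0,"wz":0}

```text
clock: 19.63
eef_pos: [0.4865, -0.1502, 0.0265]
ee_rot: [0.185, 0.983, -0.0, 0.001]
contact_force: [-0.9, -0.2, 5.5]
gripper_width: 0.0432
grasp_force: 74.1
```

Request:
apply_moves:
  steps:
    - {"tx":0,"ty":0,"tz":0,"wx":0,"wy":0,"wz":0}
    - {"tx":0,"ty":0,"tz":0,"wx":0,"wy":0,"wz":0}
    - {"tx":0,"ty":0,"tz":0,"wx":0,"wy":0,"wz":0}
    - {"tx":0,"ty":0,"tz":0,"wx":0,"wy":0,"wz":0}
    - {"tx":0,"ty":0,"tz":0,"wx":0,"wy":0,"wz":0}
  gripper: 85

```text
clock: 20.05
eef_pos: [0.4861, -0.15, 0.0259]
ee_rot: [0.185, 0.983, -0.0, 0.0]
contact_force: [0.0, 0.5, -0.5]
gripper_width: 0.085
grasp_force: 0.0
```

Request:
apply_moves:
  steps:
    - {"tx":0,"ty":0,"tz":0.4,"wx":0,"wy":0,"wz":0}
    - {"tx":0,"ty":0,"tz":0.9,"wx":0,"wy":0,"wz":0}
    - {"tx":0,"ty":0,"tz":0.8,"wx":0,"wy":0,"wz":0}
    - {"tx":-0.05,"ty":0.5,"tz":0.2,"wx":0,"wy":0,"wz":-0.5}
    - {"tx":-0.09,"ty":0.9,"tz":0,"wx":0,"wy":0,"wz":-0.5}

```text
clock: 20.47
eef_pos: [0.4813, -0.0968, 0.12]
ee_rot: [0.223, 0.975, -0.001, 0.002]
contact_force: [0.7, 1.5, -1.6]
gripper_width: 0.0851
grasp_force: 0.0
```

Request:
apply_moves:
  steps:
    - {"tx":-0.09,"ty":0.9,"tz":0,"wx":0,"wy":0,"wz":-0.6}
    - {"tx":-0.09,"ty":0.9,"tz":0,"wx":0,"wy":0,"wz":-0.6}
    - {"tx":-0.09,"ty":0.9,"tz":0,"wx":0,"wy":0,"wz":-0.6}
    - {"tx":-0.09,"ty":0.9,"tz":0,"wx":0,"wy":0,"wz":-0.6}
    - {"tx":-0.09,"ty":0.9,"tz":0,"wx":0,"wy":0,"wz":-0.6}

```text
clock: 20.88
eef_pos: [0.462, 0.0877, 0.1179]
ee_rot: [0.321, 0.947, -0.0, 0.0]
contact_force: [1.9, -0.3, -0.7]
gripper_width: 0.0851
grasp_force: 0.0
```

```bash
python3 -c "
from h import *
st(.4548,.1704,.02,48.4)"
```

```text
t 20.88 p [0.462  0.0877 0.1179] phi 52.56 zax [ 1.e-04 -1.e-04 -1.e+00] w 0.0851 gf 0.0 F [ 1.9 -0.3 -0.7] off 0.0187
units [-0.18   2.068 -2.448] wz -1.039
```

Request:
apply_moves:
  steps:
    - {"tx":-0.08,"ty":0.9,"tz":0,"wx":0,"wy":0,"wz":-0.5}
    - {"tx":-0.06,"ty":0.7,"tz":0,"wx":0,"wy":0,"wz":-0.54}
    - {"tx":-0.04,"ty":0.45,"tz":-0.4,"wx":0,"wy":0,"wz":0}
    - {"tx":0,"ty":0,"tz":-0.3,"wx":0,"wy":0,"wz":0}
    - {"tx":0,"ty":0,"tz":0,"wx":0,"wy":0,"wz":0}

```text
clock: 21.3
eef_pos: [0.4543, 0.1688, 0.0883]
ee_rot: [0.353, 0.936, -0.001, -0.001]
contact_force: [-0.2, -0.4, -0.4]
gripper_width: 0.0852
grasp_force: 0.0
```

Request:
apply_moves:
  steps:
    - {"tx":0,"ty":0,"tz":0,"wx":0,"wy":0,"wz":0}
    - {"tx":0,"ty":0,"tz":0,"wx":0,"wy":0,"wz":0}

```text
clock: 21.47
eef_pos: [0.4555, 0.1673, 0.0904]
ee_rot: [0.355, 0.935, -0.0, 0.0]
contact_force: [-1.1, 0.1, -0.5]
gripper_width: 0.085
grasp_force: 0.0
```

```bash
python3 -c "
from h import *
st(.4548,.1704,.02,48.4)"
```

```text
t 21.47 p [0.4555 0.1673 0.0904] phi 48.46 zax [ 3.e-04 -2.e-04 -1.e+00] w 0.085 gf 0.0 F [-1.1  0.1 -0.5] off 0.0187
units [-0.018  0.077 -1.761] wz -0.014
```

Request:
apply_moves:
  steps:
    - {"tx":-0.02,"ty":0.08,"tz":-0.6,"wx":0,"wy":0,"wz":0}
    - {"tx":0,"ty":0,"tz":-0.7,"wx":0,"wy":0,"wz":0}
    - {"tx":0,"ty":0,"tz":-0.45,"wx":0,"wy":0,"wz":0}
    - {"tx":0,"ty":0,"tz":0,"wx":0,"wy":0,"wz":0}
    - {"tx":0,"ty":0,"tz":0,"wx":0,"wy":0,"wz":0}

```text
clock: 21.88
eef_pos: [0.4545, 0.1706, 0.0204]
ee_rot: [0.355, 0.935, -0.0, -0.0]
contact_force: [-0.3, -0.3, 1.0]
gripper_width: 0.0851
grasp_force: 0.0
```

Request:
apply_moves:
  steps:
    - {"tx":0,"ty":0,"tz":0,"wx":0,"wy":0,"wz":0}
    - {"tx":0,"ty":0,"tz":0,"wx":0,"wy":0,"wz":0}
    - {"tx":0,"ty":0,"tz":0,"wx":0,"wy":0,"wz":0}
    - {"tx":0,"ty":0,"tz":0,"wx":0,"wy":0,"wz":0}
    - {"tx":0,"ty":0,"tz":0,"wx":0,"wy":0,"wz":0}
  gripper: 30

```text
clock: 22.3
eef_pos: [0.4548, 0.1712, 0.0211]
ee_rot: [0.354, 0.935, 0.0, 0.001]
contact_force: [-2.0, -1.5, 19.7]
gripper_width: 0.0448
grasp_force: 70.5
```

```bash
python3 -c "
from h import *
st(.6322,-.0167,.022,48.4)"
```

```text
t 22.3 p [0.4548 0.1712 0.0211] phi 48.5 zax [ 1.2e-03  3.0e-04 -1.0e+00] w 0.0448 gf 70.5 F [-2.  -1.5 19.7] off 0.0187
units [ 4.434 -4.697  0.023] wz -0.025
```

Request:
apply_moves:
  steps:
    - {"tx":0,"ty":0,"tz":0.3,"wx":0,"wy":0,"wz":0}
    - {"tx":0,"ty":0,"tz":0.7,"wx":0,"wy":0,"wz":0}
    - {"tx":0.1,"ty":-0.1,"tz":0.4,"wx":0,"wy":0,"wz":0}
    - {"tx":0.4,"ty":-0.42,"tz":0.1,"wx":0,"wy":0,"wz":0}
    - {"tx":0.63,"ty":-0.67,"tz":0,"wx":0,"wy":0,"wz":0}

```text
clock: 22.72
eef_pos: [0.4993, 0.1257, 0.0817]
ee_rot: [0.352, 0.936, 0.001, 0.0]
contact_force: [0.2, 0.7, -6.0]
gripper_width: 0.0449
grasp_force: 74.8
```

Request:
apply_moves:
  steps:
    - {"tx":0.63,"ty":-0.67,"tz":0,"wx":0,"wy":0,"wz":0}
    - {"tx":0.63,"ty":-0.67,"tz":0,"wx":0,"wy":0,"wz":0}
    - {"tx":0.63,"ty":-0.67,"tz":0,"wx":0,"wy":0,"wz":0}
    - {"tx":0.63,"ty":-0.67,"tz":0,"wx":0,"wy":0,"wz":0}
    - {"tx":0.5,"ty":-0.53,"tz":0,"wx":0,"wy":0,"wz":0}

```text
clock: 23.13
eef_pos: [0.6217, -0.0079, 0.0803]
ee_rot: [0.355, 0.935, -0.0, 0.0]
contact_force: [0.7, -0.7, -5.5]
gripper_width: 0.0446
grasp_force: 74.8
```

Request:
apply_moves:
  steps:
    - {"tx":0.28,"ty":-0.3,"tz":-0.3,"wx":0,"wy":0,"wz":0}
    - {"tx":0,"ty":0,"tz":-0.5,"wx":0,"wy":0,"wz":0}
    - {"tx":0,"ty":0,"tz":-0.4,"wx":0,"wy":0,"wz":0}
    - {"tx":0,"ty":0,"tz":-0.1,"wx":0,"wy":0,"wz":0}
    - {"tx":0,"ty":0,"tz":0,"wx":0,"wy":0,"wz":0}

```text
clock: 23.55
eef_pos: [0.6309, -0.0168, 0.0272]
ee_rot: [0.354, 0.935, -0.0, -0.001]
contact_force: [-0.3, -0.2, -5.0]
gripper_width: 0.0447
grasp_force: 74.4
```

```bash
python3 -c "
from h import *
st(.6322,-.0167,.021,48.4)"
```

```text
t 23.55 p [ 0.6309 -0.0168  0.0272] phi 48.52 zax [-2.1e-03 -1.0e-04 -1.0e+00] w 0.0447 gf 74.4 F [-0.3 -0.2 -5. ] off 0.0187
units [ 0.032  0.001 -0.155] wz -0.03
```

Request:
apply_moves:
  steps:
    - {"tx":0,"ty":0,"tz":0,"wx":0,"wy":0,"wz":0}
    - {"tx":0,"ty":0,"tz":-0.1,"wx":0,"wy":0,"wz":0}
    - {"tx":0,"ty":0,"tz":0,"wx":0,"wy":0,"wz":0}
    - {"tx":0,"ty":0,"tz":0,"wx":0,"wy":0,"wz":0}

```text
clock: 23.88
eef_pos: [0.6318, -0.0167, 0.0243]
ee_rot: [0.354, 0.935, 0.0, 0.0]
contact_force: [0.5, -0.1, -5.6]
gripper_width: 0.0448
grasp_force: 74.5
```

```bash
python3 -c "
from h import *
st(.6322,-.0167,.021,48.4)"
```

```text
t 23.88 p [ 0.6318 -0.0167  0.0243] phi 48.52 zax [ 4.e-04 -1.e-04 -1.e+00] w 0.0448 gf 74.5 F [ 0.5 -0.1 -5.6] off 0.0187
units [ 0.011  0.001 -0.083] wz -0.03
```

Request:
apply_moves:
  steps:
    - {"tx":0,"ty":0,"tz":-0.08,"wx":0,"wy":0,"wz":0}
    - {"tx":0,"ty":0,"tz":0,"wx":0,"wy":0,"wz":0}
    - {"tx":0,"ty":0,"tz":0,"wx":0,"wy":0,"wz":0}

```text
clock: 24.13
eef_pos: [0.6321, -0.0168, 0.0212]
ee_rot: [0.354, 0.935, 0.0, 0.001]
contact_force: [-1.6, -0.6, 5.0]
gripper_width: 0.0448
grasp_force: 75.5
```

Request:
apply_moves:
  steps:
    - {"tx":0,"ty":0,"tz":0,"wx":0,"wy":0,"wz":0}
    - {"tx":0,"ty":0,"tz":0,"wx":0,"wy":0,"wz":0}
    - {"tx":0,"ty":0,"tz":0,"wx":0,"wy":0,"wz":0}
    - {"tx":0,"ty":0,"tz":0,"wx":0,"wy":0,"wz":0}
    - {"tx":0,"ty":0,"tz":0,"wx":0,"wy":0,"wz":0}
  gripper: 85

```text
clock: 24.55
eef_pos: [0.6316, -0.0168, 0.0207]
ee_rot: [0.354, 0.935, -0.0, -0.0]
contact_force: [0.0, -0.8, -0.0]
gripper_width: 0.0851
grasp_force: 0.0
```

Request:
apply_moves:
  steps:
    - {"tx":0,"ty":0,"tz":0.4,"wx":0,"wy":0,"wz":0}
    - {"tx":0,"ty":0,"tz":0.9,"wx":0,"wy":0,"wz":0}
    - {"tx":0,"ty":0,"tz":0.9,"wx":0,"wy":0,"wz":0}
    - {"tx":0,"ty":0,"tz":0.9,"wx":0,"wy":0,"wz":0}
    - {"tx":-0.2,"ty":0.3,"tz":0.8,"wx":0,"wy":0,"wz":0}

```text
clock: 24.97
eef_pos: [0.6243, -0.007, 0.1788]
ee_rot: [0.355, 0.935, -0.0, 0.001]
contact_force: [-0.3, -0.6, 0.2]
gripper_width: 0.085
grasp_force: 0.0
```

Request:
apply_moves:
  steps:
    - {"tx":-0.5,"ty":0.75,"tz":0,"wx":0,"wy":0,"wz":0}
    - {"tx":-0.5,"ty":0.75,"tz":0,"wx":0,"wy":0,"wz":0}
    - {"tx":-0.5,"ty":0.75,"tz":0,"wx":0,"wy":0,"wz":0}
    - {"tx":-0.5,"ty":0.75,"tz":0,"wx":0,"wy":0,"wz":0}
    - {"tx":-0.5,"ty":0.75,"tz":0,"wx":0,"wy":0,"wz":0}

```text
clock: 25.38
eef_pos: [0.5225, 0.1463, 0.1769]
ee_rot: [0.354, 0.935, 0.0, 0.0]
contact_force: [0.9, 1.4, -0.4]
gripper_width: 0.0854
grasp_force: 0.0
```

Request:
apply_moves:
  steps:
    - {"tx":-0.5,"ty":0.75,"tz":0,"wx":0,"wy":0,"wz":0}
    - {"tx":-0.5,"ty":0.75,"tz":0,"wx":0,"wy":0,"wz":0}
    - {"tx":-0.5,"ty":0.75,"tz":0,"wx":0,"wy":0,"wz":0}
    - {"tx":-0.5,"ty":0.75,"tz":0,"wx":0,"wy":0,"wz":0}
    - {"tx":-0.5,"ty":0.75,"tz":0,"wx":0,"wy":0,"wz":0}

```text
clock: 25.8
eef_pos: [0.4225, 0.2965, 0.1768]
ee_rot: [0.354, 0.935, 0.0, 0.0]
contact_force: [1.2, 0.6, 0.3]
gripper_width: 0.0849
grasp_force: 0.0
```

Request:
apply_moves:
  steps:
    - {"tx":-0.5,"ty":0.75,"tz":0,"wx":0,"wy":0,"wz":0}
    - {"tx":-0.5,"ty":0.75,"tz":0,"wx":0,"wy":0,"wz":0}
    - {"tx":-0.5,"ty":0.75,"tz":0,"wx":0,"wy":0,"wz":0}
    - {"tx":-0.3,"ty":0.45,"tz":0,"wx":0,"wy":0,"wz":0}
    - {"tx":0,"ty":0,"tz":0,"wx":0,"wy":0,"wz":0}

```text
clock: 26.22
eef_pos: [0.3482, 0.4072, 0.1766]
ee_rot: [0.351, 0.936, 0.001, -0.001]
contact_force: [-0.1, 0.9, 0.3]
gripper_width: 0.0849
grasp_force: 0.0
```

```bash
cat > run2.py <<'E'
from fit import *
st()
G={"v_block":(.632,-.017),"hex_block":(.486,-.15),"taper_holder":(.6255,.26),"drill_chuck":(.605,-.266)}
T={"v_block":(.6322,-.0167),"hex_block":(.4859,-.1501),"taper_holder":(.6255,.2603),"drill_chuck":(.6058,-.2656)}
ims={c:optics.read_camera(c) for c in("top","scene")}
for n,g in G.items():
    ms={}
    for c in ims:
        e=proj(c,[[*g,.03]])[0]; cs=[d for d in finder.masks_of(n,c) if np.hypot(*(np.array(d["bbox"][:2])+np.array(d["bbox"][2:])/2-e))<18]
        if cs: ms[c]=(cs[0]["mask"],box(cs[0]["mask"]))
    if not ms: print("none",n); continue
    p,f=fit(n,ms,g,.004,[-.72] if n=="v_block" else [.15]); print(n,list(ms),p.round(4),round(f,3),"err mm",((p[:2]-T[n])*1e3).round(1))
cv2.imwrite("pics/end_top.png",cv2.resize(ims["top"][130:350,90:570],None,fx=1.66,fy=1.66)); cv2.imwrite("pics/end_sc.png",ims["scene"])
E
python3 run2.py
```

```text
t 26.22 p [0.3482 0.4072 0.1766] phi 48.85 zax [-0.0015  0.0019 -1.    ] w 0.0849 gf 0.0 F [-0.1  0.9  0.3] off 0.0187
v_block ['top', 'scene'] [ 0.6326 -0.016  -0.7464] 0.101 err mm [0.4 0.7]
hex_block ['top', 'scene'] [ 0.4863 -0.1488  0.0939] 0.058 err mm [0.4 1.3]
taper_holder ['top'] [0.6265 0.2617 0.1902] 0.057 err mm [1.  1.4]
drill_chuck ['top', 'scene'] [ 0.6049 -0.2645  0.2602] 0.07 err mm [-0.9  1.1]
```

View pics/end_top.png

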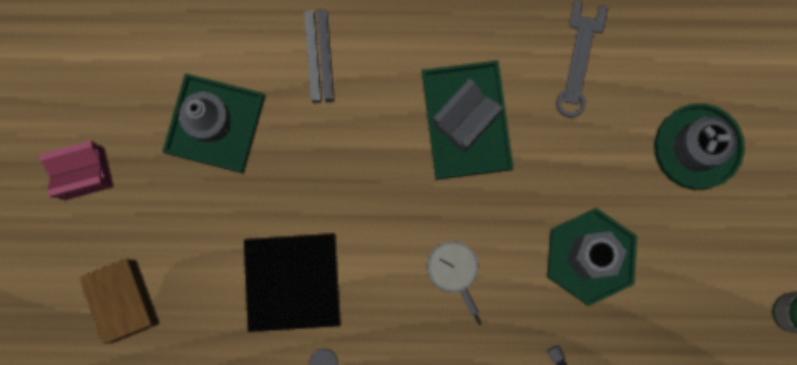

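View pics/end_sc.png

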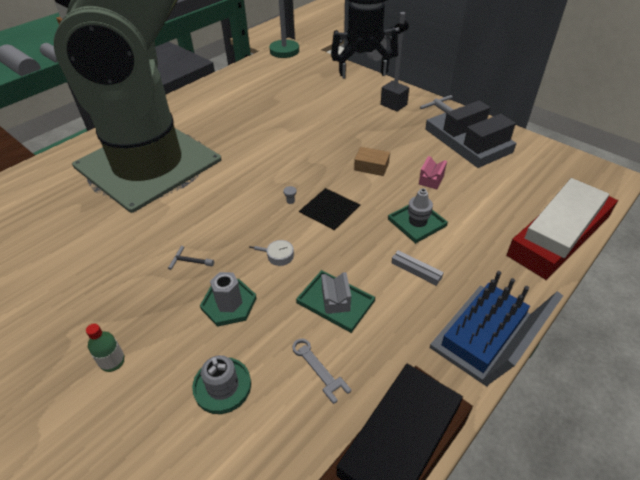

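All four tools stand upright in their own trays, within about 2 mm of centre, and the gauge is where it was (452,268 in the top crop).

```bash
python3 -c "
from h import *
print(ticket.close_job())"
```

```text
the job is handed in; nothing more can be done
None
```

All four tools are in their own trays, upright, released and within about 2 mm of centre by the camera fit; the dial gauge shows no shift in the images, and the job was handed in at about 27 s of the 125 s allowed (no verdict was returned).

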